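# Unlock and open the glue press

## Robot

A 7-joint arm with a two-finger parallel gripper is mounted at the origin on the work surface. World frame = base frame: x ahead of the robot, y to its left, z up, the work surface at z = 0. Lengths are in mm, angles in rad, forces in N, time in s.
With the tool pointing down it reaches from about 400 to 875 mm from the base axis. Payload 19.3 kg.
Tool frame: the origin (TCP) lies at the very end of the fingers, on their centre line; the grasp point (between the pads) lies 19 mm behind it; z points along the fingers, y is the line along which they close (so a half turn about z gives the same grasp; the last joint's range is limited). The gripper opens to 85 mm and grips with 20 to 120 N. Pads are 22 mm wide; open, the fingers measure 114 mm over their backs; the gripper's body (76 mm by 85 mm) begins 54 mm behind the grasp point. The pads swing forward as they close: fully open they stand 13 mm farther back than shut.
Start: joints at [1.15, 0.521, -0.036, 1.599, 0.021, 1.021, -0.113], TCP at [214.753, -586.938, 231.291] pointing down, gripper open.
Joint ranges: [-2.91, 2.91], [-0.3, 2.13], [-1.5, 1.42], [0.17, 2.43], [-1.26, 4.41], [0.16, 1.93], [-2.52, 2.52]. Speed limits (rad/s): [1.89, 1.89, 2.39, 2.39, 3.01, 3.01, 3.01].

## Interface

Orientations are given as a unit quaternion [x, y, z, w].
In Python, from station import robot gives the robot as it stands.
- The arm moves only by the shell command python3 -m pendant 'ROWS'. ROWS is JSON, a list of rows, each an object with "travel": the shift along the tool's x, y, z in units of 50 mm (1.0 is 50 mm), a list of three; "yaw": the turn about the tool's z in rad; "grip": the opening, from 0 (shut) to 1 (fully open). In form: [{"travel": [x, y, z], "yaw": yaw, "grip": grip}, ...]. A call has 1 to 8 rows; each row shifts and turns the commanded pose from where the row before left it, along the tool's axes as they then stand; what a row does not reach is not made up. A row lasts 1/10 s, in which the tool goes at most 50 mm and 8.59 degrees, less where a joint would pass 70% of its speed; a pose out of reach is approached as far as the arm can. A call is refused whole if a number of a shift passes 1 or a number of a turn 0.15, either way. A call with a gripper value outside its range is refused whole. The fingers move at their own pace and stop on an object; the grip force is fixed at half the most. Time passes only in rows, so rows that do not move let the fingers close. It gives the time, the measured TCP pose, the force, the opening and the grip force at its end, in the units of the state.
- robot.state(): the state, without advancing time (a new reading comes with each control period).
- robot.capture(name): name is "side" or "top" or "wrist"; returns the picture (480x640x3 uint8, red, green, blue); there is no depth.
- robot.camera_info(name): a dict with "fx", "fy", "cx", "cy" (pixels), "position" and "attitude" of the camera in the world; the wrist camera has in their place "hand_eye" (4x4, takes a point from camera to tool coordinates, whose origin is the TCP and whose axes are the flange's). Camera axes: x right, y down, z forward; pixel columns grow to the right and rows downward; lengths in mm; the calibration is good to about 2 mm. A picture is of the moment at which its call begins: read the wrist's pose just before it. camera_info takes no time and is no camera call.
- robot.finish_job(): hands the job in; it is judged then, once.
The state is a dict: "clock": time; "joint_pos": joint angles; "qd": joint speeds; "effort": joint torques, N m; "tool_pos": TCP position; "eef_rot": TCP orientation; "ft_force": force on the tool from outside, world axes, zero at the start; "torque": the same for the moment, N m; "finger_gap": opening from 0.0 (shut) to 1.0 (fully open); "grip_force": force on a finger pad.
Only numpy, scipy, OpenCV 4.12 (cv2) and the standard library are available. Lean on these libraries where they do the work, as an engineer would, in place of code of your own. Each camera call takes 0.05 s, during which the arm holds its last target. There are 200 camera calls.

## Task

The glue on the wooden panel in the bench press has set. Pull the steel lock bar fully out sideways by its knob so that it no longer crosses the press arm, then raise the arm by its T-handle as far as it goes, let go and leave it standing open. Leave the panel lying in the press and do not disturb the jar, offcut and brush around it.

Things in the scene. Friction and masses are not known exactly. Their poses are not given: they have to be found in the camera images.
- press: Plywood base board fixed to the table, 300 x 200 x 20 mm, carrying the hinged arm and the lock bar; it stands turned up to 0.5 rad. Origin: at table height on its centre line, 120 mm from its near (-x) edge. x: along the arm from handle to hinge; y: the way the lock bar is pulled out; z up. Two hinge cheeks at x 140, 95 mm high; bar guides: see point lock_guide.
- press_arm (a joint): Angle of the press arm, rad: 0 = level, down on the panel; 1.3 = fully open against its stop. It grows as the handle rises and tips towards the hinge. The hinge is stiff: raising takes 5 to 7 N at the handle and the arm stays where it is left. With the lock bar across it, it rises no more than about 0.02 rad.
- t_handle (a point): Centre of the T-handle, a wooden bar along press y at the arm's near end, 22 mm thick, 130 mm long, turning freely on its own axle, 76 mm above the table when down. The steel arm (26 wide, 20 high) crosses its middle: grip it some 42 mm to either side along y. It moves on a 220 mm arc about point press_hinge in the press x-z plane, to 288 mm height when open.
- press_hinge (a point): The hinge axis of the press arm, on the centre line of the press, 76 mm above the table. The axis runs along the press y axis.
- lock_bar (a joint): How far the lock bar is pulled out, m: 0 = fully in, 0.060 = fully out against its stop. It starts between 0 and 0.012. The press arm comes free beyond 0.050. The bar slides along the press +y axis with about 2 N of friction and stays where it is left.
- lock_knob (a point): Grip point on the axis of the lock bar's upright steel knob, 20 mm in diameter, standing 36 mm above the bar (top 136, this point 120 mm above the table). The flat steel bar is 14 wide, 12 high, 134 mm long, its top 100 mm above the table; it crosses over the press arm, the knob near its outer (+y) end.
- lock_guide (a point): Point between the two wooden guide posts of the lock bar, on the press centre line (press x = 10 mm), 94 mm above the table at the bar's mid height. The posts are 30 mm long in x and 110 mm high above the table, at y -36 to -24 mm and y 24 to 44 mm; the press arm passes between them.
- panel: The glued wooden panel of striped strips, 70 x 110 x 25 mm (x, y, z), loose, lying on the press board under the arm's rubber pad. Origin: centre of its underside. It stays where it is.
- jar: A lidded round jar, 68 mm in diameter, 85 mm high, on the table beside the press. Origin: centre of its underside. Leave it alone.
- offcut: A loose wooden offcut, 85 x 45 x 30 mm, on the table beside the press. Origin: centre of its underside. Leave it alone.
- brush: A glue brush about 200 mm long lying on the table on the lock knob's side of the press. Leave it alone.
Not all that is in view belongs to the job. Leave any blue or orange look-alike of the panel alone.

How it is judged:
By the outcome, as a careful person would: the job done as asked, in the order asked, and still so for the second after the job is handed in, with the robot touching nothing.
It also fails if it takes over 48 s, if anything falls off the work surface, if the arm or the gripper's body presses on something with over 40 N, if the wrist force passes 120 N, or if a joint passes its speed limit or range.

## Working session

There is one attempt and no reset: what is moved stays moved. The work goes in short steps, Python scripts to look and compute and a shell command to move; the robot and the scene stay as the last step left them, time stands still between calls to the robot, and variables do not carry over. Pictures are saved under pics/ and viewed, at most 10 in all, crops included, and the job is handed in when it is done.

```bash
ls; mkdir -p pics
python3 - <<'E'
from station import robot
import cv2
for n in("side","top"):
    cv2.imwrite(f"pics/{n}0.png",robot.capture(n)[:,:,::-1]); print(n,robot.camera_info(n))
print(robot.camera_info("wrist")); print(robot.state())
E
```

```text
pics
side {'fx': 538.9194977812347, 'fy': 538.9194977812347, 'cx': 315.48176209692554, 'cy': 241.51846354712035, 'position': array([-42.48888398, 744.10759866, 935.44295182]), 'attitude': array([-0.33945425,  0.84090657, -0.39254161,  0.15348629])}
top {'fx': 606.931046388423, 'fy': 606.931046388423, 'cx': 312.84703672880954, 'cy': 239.67890222061868, 'position': array([ 400.65078997,   54.31329901, 1323.75997818]), 'attitude': array([-0.69554154,  0.71359265, -0.06209077,  0.05614474])}
{'fx': 393.55940991060925, 'fy': 393.55940991060925, 'cx': 312.5433571092893, 'cy': 234.87951953048977, 'hand_eye': array([[ 8.48892062e-04, -9.65054128e-01, -2.62049249e-01,
         6.54897328e+01],
       [ 9.99998506e-01,  4.24640479e-04,  1.67560010e-03,
         2.69711624e-01],
       [-1.50576807e-03, -2.62050280e-01,  9.65053047e-01,
        -1.43387361e+02],
       [ 0.00000000e+00,  0.00000000e+00,  0.00000000e+00,
         1.00000000e+00]])}
{'clock': 0.1, 'joint_pos': array([ 1.14980611,  0.52195694, -0.03632105,  1.59992196,  0.02120307,
        1.02109749, -0.11281128]), 'qd': array([ 1.63581675e-03, -2.78521129e-03,  4.41172138e-04, -4.02604068e-05,
       -2.20249423e-04,  4.97836399e-04, -8.49591758e-04]), 'effort': array([ 2.15246684e-03, -9.28488922e+01,  1.98334605e+00, -3.70535588e+01,
        1.80625822e-02,  5.36471183e-03,  2.99907853e-06]), 'tool_pos': array([ 214.64117274, -586.68106595,  230.79217889]), 'eef_rot': array([ 9.84659878e-01,  1.74484026e-01, -1.23687574e-04, -4.83786198e-04]), 'ft_force': array([ 0.542775  ,  0.18494418, -0.0410993 ]), 'torque': array([-0.02232646,  0.03922803, -0.02529578]), 'grip_force': 0.0, 'finger_gap': 1.0045679872335418}
```

View pics/top0.png

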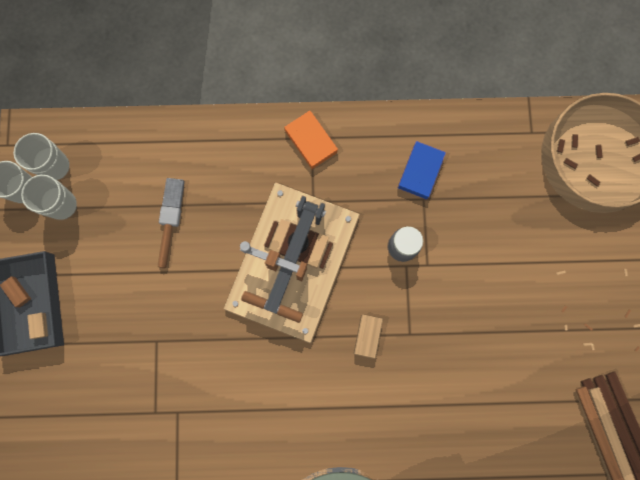

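View pics/side0.png

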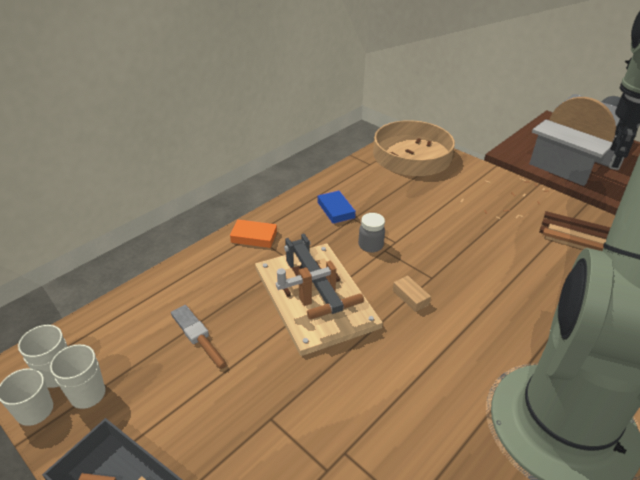

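Top view: the press board's corners are near (276,185), (358,213), (310,340) and (227,310). The knob is at (245,247), the T-handle at about (271,306), the jar at (407,240), the offcut at (369,337) and the brush at (170,225). The side view agrees, with the knob at (282,275) and the handle at (336,306).

```bash
cat > h.py <<'E'
import numpy as np, cv2
from scipy.spatial.transform import Rotation as R
from station import robot
def cam(n,st=None):
    c=robot.camera_info(n)
    if n=="wrist":
        T=np.array(c["hand_eye"]); r=R.from_quat(st["eef_rot"]).as_matrix()
        return c,r@T[:3,3]+st["tool_pos"],r@T[:3,:3]
    return c,np.array(c["position"]),R.from_quat(c["attitude"]).as_matrix()
def ray(n,u,v,st=None):
    c,p,r=cam(n,st); d=r@[(u-c["cx"])/c["fx"],(v-c["cy"])/c["fy"],1]; return p,d/np.linalg.norm(d)
def onz(n,u,v,z,st=None):
    p,d=ray(n,u,v,st); return p+d*(z-p[2])/d[2]
def proj(n,P,st=None):
    c,p,r=cam(n,st); q=r.T@(np.array(P)-p); return np.array([c["fx"]*q[0]/q[2]+c["cx"],c["fy"]*q[1]/q[2]+c["cy"]])
def press(o,a,x,y,z): # press coords to world
    return np.array([o[0]+x*np.cos(a)-y*np.sin(a),o[1]+x*np.sin(a)+y*np.cos(a),z])
E
python3 - <<'E'
from h import *
im=cv2.imread("pics/top0.png"); hsv=cv2.cvtColor(im,cv2.COLOR_BGR2HSV)
m=cv2.inRange(hsv,(10,40,165),(30,150,255)); k=np.zeros_like(m);k[170:355,210:375]=255; m&=k
m=cv2.morphologyEx(m,cv2.MORPH_OPEN,np.ones((3,3)))
c=max(cv2.findContours(m,0,2)[0],key=cv2.contourArea); h=cv2.convexHull(c)
b=cv2.boxPoints(cv2.minAreaRect(h)); print(b.round(1))
W=np.array([onz("top",u,v,20) for u,v in b]); print(W.round(1)); print(np.linalg.norm(np.roll(W,-1,0)-W,axis=1))
pts=np.array([onz("top",u,v,20)[:2] for u,v in h[:,0]],np.float32); r=cv2.minAreaRect(pts); print(r)
print("knob",onz("top",245,247,136),onz("side",282,270,136)); print("handle",onz("top",271,306,82),[onz("top",*p,80).round() for p in((243,298),(300,315))])
cv2.imwrite("pics/c.png",np.hstack([cv2.resize(im[180:345,220:365],None,fx=3,fy=3,interpolation=2),cv2.resize(cv2.cvtColor(m,8)[180:345,220:365],None,fx=2,fy=3)]))
E
```

```text
[[276.2 329.2]
 [325.6 200.5]
 [359.3 213.5]
 [310.  342.1]]
[[430.  123.3  20. ]
 [707.5  10.1  20. ]
 [676.5 -63.2  20. ]
 [400.9  52.3  20. ]]
[299.75317201  79.58727832 298.77963276  76.76813977]
((554.1324462890625, 31.232345581054688), (79.55357360839844, 298.95904541015625), 67.26785278320312)
knob [589.90363391 176.28796959 136.        ] [593.81927161 174.34772318 136.        ]
handle [475.54819092 129.85140704  82.        ] [array([493., 187.,  80.]), array([456.,  71.,  80.])]
```

View pics/c.png

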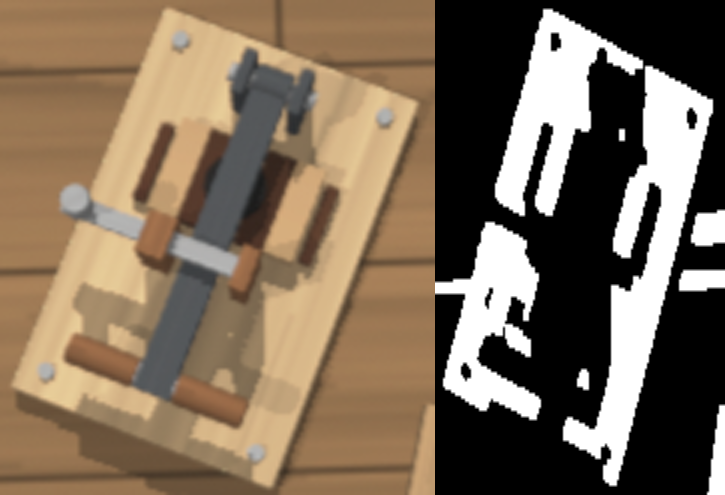

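The crop shows the board corners, the knob top at (245,246.7), and the handle running from (244,297) to (300,317). Next I solve the press pose from the four corners and check it against the knob and handle.

Run:
```python
from h import *
px=[(275.3,183),(359.3,213.3),(310.7,342.7),(224.3,308.7)]
L=np.array([[180,100],[180,-100],[-120,-100],[-120,100]],float)
W=np.array([onz("top",*p,20)[:2] for p in px]); 
lc,wc=L.mean(0),W.mean(0); A=L-lc;B=W-wc
a=np.arctan2((A[:,0]*B[:,1]-A[:,1]*B[:,0]).sum(),(A*B).sum())
o=wc-R.from_euler('z',a).as_matrix()[:2,:2]@lc; print("o",o,"a",a)
print("resid",[(W[i]-press(o,a,*L[i],0)[:2]).round(1) for i in range(4)])
def inv(P): d=P[:2]-o; return np.array([d[0]*np.cos(a)+d[1]*np.sin(a),-d[0]*np.sin(a)+d[1]*np.cos(a)]).round(1)
print("knob",inv(onz("top",245,246.7,136)),"handle L,R",inv(onz("top",244,296.7,82)),inv(onz("top",300,317.3,82)))
print("jar",inv(onz("top",407,240,85)),"offcut",inv(onz("top",369,337,30)))
for n in("hL",-80,42,76),("hR",-80,-42,76),("hinge",140,0,76),("knob",10,inv(onz("top",245,246.7,136))[1],120): print(n[0],press(o,a,*n[1:]).round(1),proj("side",press(o,a,*n[1:])).round())
```

```text
o [547.97054994  96.69038979] a -0.38985859450149607
resid [array([-2.4, -0.6]), array([0.5, 1.1]), array([0.8, 0.9]), array([ 1.1, -1.4])]
knob [ 9.1 89.8] handle L,R [-81.6  61.6] [-79.9 -60.2]
jar [ 147.3 -210.4] offcut [ -64.9 -209.3]
hL [489.9 165.9  76. ] [319. 312.]
hR [458.   88.2  76. ] [354. 300.]
hinge [677.5  43.5  76. ] [298. 245.]
knob [591.3 176.  120. ] [282. 276.]
```

Corner residuals are about 2 mm and the knob and handle fit. The press sits at (548, 97) with yaw -0.39. I'll translate toward the knob at height first, then yaw by -0.83 so that tool x lines up with press +y.

```bash
python3 -m pendant '[{"travel":[0.6,-0.6,0],"yaw":0,"grip":1},{"travel":[0.6,-0.6,0],"yaw":0,"grip":1},{"travel":[0.6,-0.6,0],"yaw":0,"grip":1},{"travel":[0.6,-0.6,0],"yaw":0,"grip":1},{"travel":[0.6,-0.6,0],"yaw":0,"grip":1},{"travel":[0.6,-0.6,0],"yaw":0,"grip":1},{"travel":[0.6,-0.6,0],"yaw":0,"grip":1},{"travel":[0.6,-0.6,0],"yaw":0,"grip":1}]'
python3 -m pendant '[{"travel":[0.6,-0.6,0],"yaw":0,"grip":1},{"travel":[0.6,-0.6,0],"yaw":0,"grip":1},{"travel":[0.6,-0.6,0],"yaw":0,"grip":1},{"travel":[0.6,-0.6,0],"yaw":0,"grip":1},{"travel":[0.6,-0.6,0],"yaw":0,"grip":1},{"travel":[0.6,-0.6,0],"yaw":0,"grip":1},{"travel":[0.6,-0.6,0],"yaw":0,"grip":1},{"travel":[0,0,0],"yaw":0,"grip":1}]'
```

```text
clock: 0.9
tool_pos: [358.0, -277.4, 231.3]
eef_rot: [0.985, 0.174, -0.0, 0.0]
ft_force: [1.6, 0.2, 0.2]
finger_gap: 0.998
grip_force: 0.0
clock: 1.7
tool_pos: [484.2, -4.5, 231.2]
eef_rot: [0.984, 0.178, 0.0, -0.001]
ft_force: [-0.6, -1.8, 0.7]
finger_gap: 0.999
grip_force: 0.0
```

```bash
python3 -m pendant '[{"travel":[0,0,0],"yaw":-0.14,"grip":0.6},{"travel":[0,0,0],"yaw":-0.14,"grip":0.6},{"travel":[0,0,0],"yaw":-0.14,"grip":0.6},{"travel":[0,0,0],"yaw":-0.14,"grip":0.6},{"travel":[0,0,0],"yaw":-0.14,"grip":0.6},{"travel":[0,0,0],"yaw":-0.12,"grip":0.6},{"travel":[0,0,0],"yaw":0,"grip":0.6}]'
cat > togo.py <<'E'
from h import *
import sys
o=np.array([548.0,96.7]);a=-0.39
def togo(x,y,z,st=None):
    st=st or robot.state(); r=R.from_quat(st["eef_rot"]).as_matrix()
    P=press(o,a,x,y,z); xa=np.arctan2(r[1,0],r[0,0])
    yerr=(a+np.pi/2)-xa
    print("units",((r.T@(P-st["tool_pos"]))/50).round(3),"yaw",round(-yerr,3),"clock",st["clock"],"gap",round(st["finger_gap"],3),"F",st["ft_force"].round(1),"tilt",r[:,2].round(3))
    d=st["tool_pos"][:2]-o; print("press pos",(d@[np.cos(a),np.sin(a)]).round(1),(d@[-np.sin(a),np.cos(a)]).round(1),st["tool_pos"][2].round(1))
if __name__=="__main__": togo(*map(float,sys.argv[1:4]))
E
python3 togo.py 9.5 89.8 231
```

```text
clock: 2.4
tool_pos: [482.5, -10.1, 231.1]
eef_rot: [0.833, 0.553, -0.0, -0.0]
ft_force: [-0.3, -0.6, -0.4]
finger_gap: 0.6
grip_force: 0.0
units [4.274e+00 5.550e-01 1.000e-03] yaw -0.008 clock 2.4 gap 0.6 F [-0.3 -0.6 -0.4] tilt [-0.001  0.    -1.   ]
press pos -20.0 -123.7 231.1
```

```bash
python3 -m pendant '[{"travel":[0.71,0.09,0],"yaw":0,"grip":0.6},{"travel":[0.71,0.09,0],"yaw":0,"grip":0.6},{"travel":[0.71,0.09,0],"yaw":0,"grip":0.6},{"travel":[0.71,0.09,0],"yaw":0,"grip":0.6},{"travel":[0.71,0.09,0],"yaw":0,"grip":0.6},{"travel":[0.71,0.09,0],"yaw":-0.01,"grip":0.6},{"travel":[0,0,0],"yaw":0,"grip":0.6},{"travel":[0,0,0],"yaw":0,"grip":0.6}]'
python3 togo.py 9.5 89.8 103
python3 - <<'E'
from h import *
st=robot.state(); im=robot.capture("wrist"); cv2.imwrite("pics/w1.png",im[:,:,::-1])
print(proj("wrist",press(np.array([548.,96.7]),-.39,9.5,89.8,136),st))
E
```

```text
clock: 3.2
tool_pos: [590.3, 176.3, 230.7]
eef_rot: [0.831, 0.556, -0.001, -0.0]
ft_force: [-1.2, -0.6, -0.0]
finger_gap: 0.601
grip_force: 0.0
units [0.003 0.016 2.553] yaw -0.002 clock 3.2 gap 0.601 F [-1.2 -0.6 -0. ] tilt [-0.001 -0.    -1.   ]
press pos 8.8 89.7 230.7
[313.86253868 235.59725184]
```

View pics/w1.png

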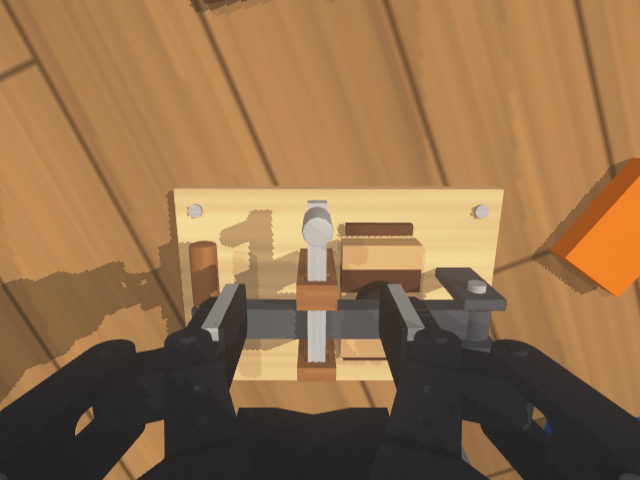

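The wrist view shows the knob top at about (317,232) against a prediction of (314,236), and the bar is vertical in the image, so position and yaw are good. Descending and gripping.

```bash
python3 -m pendant '[{"travel":[0.01,0.02,0.6],"yaw":0,"grip":0.6},{"travel":[0.01,0.01,0.6],"yaw":0,"grip":0.6},{"travel":[0,0,0.6],"yaw":0,"grip":0.6},{"travel":[0,0,0.5],"yaw":0,"grip":0.6},{"travel":[0,0,0.25],"yaw":0,"grip":0.6},{"travel":[0,0,0],"yaw":0,"grip":0.15},{"travel":[0,0,0],"yaw":0,"grip":0.15},{"travel":[0,0,0],"yaw":0,"grip":0.15}]'
python3 -m pendant '[{"travel":[0,0,0],"yaw":0,"grip":0.1},{"travel":[0,0,0],"yaw":0,"grip":0.1},{"travel":[0,0,0],"yaw":0,"grip":0.1}]'
python3 togo.py 9.5 150 103
```

```text
clock: 4.05
tool_pos: [593.3, 176.0, 105.3]
eef_rot: [0.831, 0.556, 0.001, 0.001]
ft_force: [3.1, -1.6, -0.0]
finger_gap: 0.217
grip_force: 58.6
clock: 4.35
tool_pos: [593.3, 176.1, 105.1]
eef_rot: [0.831, 0.556, 0.001, 0.001]
ft_force: [3.0, -3.3, 7.9]
finger_gap: 0.21
grip_force: 59.2
units [ 1.187 -0.045  0.042] yaw -0.001 clock 4.35 gap 0.21 F [ 3.  -3.3  7.9] tilt [ 0.002  0.    -1.   ]
press pos 11.7 90.7 105.1
```

Gripped. Pulling out along tool +x in small steps.

```bash
python3 -m pendant '[{"travel":[0.15,0,0],"yaw":0,"grip":0.1},{"travel":[0.15,0,0],"yaw":0,"grip":0.1},{"travel":[0.15,0,0],"yaw":0,"grip":0.1},{"travel":[0.15,0,0],"yaw":0,"grip":0.1},{"travel":[0.15,0,0],"yaw":0,"grip":0.1},{"travel":[0.15,0,0],"yaw":0,"grip":0.1},{"travel":[0.1,0,0],"yaw":0,"grip":0.1},{"travel":[0,0,0],"yaw":0,"grip":0.1}]'
python3 togo.py 9.5 150 103
```

```text
clock: 5.15
tool_pos: [612.8, 223.2, 105.1]
eef_rot: [0.831, 0.557, 0.002, 0.0]
ft_force: [5.4, -0.7, 5.1]
finger_gap: 0.217
grip_force: 59.3
units [ 0.167 -0.047  0.043] yaw -0.0 clock 5.15 gap 0.217 F [ 5.4 -0.7  5.1] tilt [ 0.003  0.001 -1.   ]
press pos 11.8 141.7 105.1
```

```bash
python3 -m pendant '[{"travel":[0.05,0,0],"yaw":0,"grip":0.1},{"travel":[0.05,0,0],"yaw":0,"grip":0.1},{"travel":[0.05,0,0],"yaw":0,"grip":0.1},{"travel":[0,0,0],"yaw":0,"grip":0.1}]'
python3 togo.py 9.5 150 103
python3 -m pendant '[{"travel":[0.05,0,0],"yaw":0,"grip":0.1},{"travel":[0.05,0,0],"yaw":0,"grip":0.1},{"travel":[0,0,0],"yaw":0,"grip":0.1}]'
python3 togo.py 9.5 150 103
```

```text
clock: 5.55
tool_pos: [614.5, 227.1, 104.8]
eef_rot: [0.831, 0.556, -0.001, 0.001]
ft_force: [-4.8, -13.6, 15.0]
finger_gap: 0.214
grip_force: 60.6
units [ 0.083 -0.049  0.036] yaw -0.002 clock 5.55 gap 0.214 F [ -4.8 -13.6  15. ] tilt [-0.    -0.004 -1.   ]
press pos 11.9 145.9 104.8
clock: 5.85
tool_pos: [614.8, 227.3, 104.4]
eef_rot: [0.832, 0.555, -0.005, 0.003]
ft_force: [-20.3, -35.5, 29.6]
finger_gap: 0.214
grip_force: 62.2
units [ 0.078 -0.052  0.026] yaw -0.004 clock 5.85 gap 0.214 F [-20.3 -35.5  29.6] tilt [-0.005 -0.011 -1.   ]
press pos 12.1 146.1 104.4
```

Hard stop reached after about 55 mm of travel, with the force risen to 41 N. Easing off slightly, releasing and lifting.

```bash
python3 -m pendant '[{"travel":[-0.1,0,0],"yaw":0,"grip":0.1},{"travel":[0,0,0],"yaw":0,"grip":0.6},{"travel":[0,0,0],"yaw":0,"grip":0.6},{"travel":[0,0,0],"yaw":0,"grip":0.6},{"travel":[0,0,-0.5],"yaw":0,"grip":0.6},{"travel":[0,0,-0.7],"yaw":0,"grip":0.6},{"travel":[0,0,-0.8],"yaw":0,"grip":0.6},{"travel":[0,0,-0.5],"yaw":0,"grip":0.6}]'
python3 togo.py -80.5 42 231
```

```text
clock: 6.65
tool_pos: [614.5, 230.3, 231.6]
eef_rot: [0.831, 0.557, 0.001, -0.0]
ft_force: [-0.1, 0.8, 0.1]
finger_gap: 0.601
grip_force: 0.0
units [-2.136 -1.825  0.006] yaw 0.001 clock 6.65 gap 0.601 F [-0.1  0.8  0.1] tilt [ 0.002  0.001 -1.   ]
press pos 10.7 148.9 231.6
```

```bash
python3 -m pendant '[{"travel":[-0.5,-0.45,0],"yaw":0,"grip":0.6},{"travel":[-0.55,-0.46,0],"yaw":0,"grip":0.6},{"travel":[-0.55,-0.46,0],"yaw":0,"grip":0.6},{"travel":[-0.54,-0.45,0],"yaw":0,"grip":0.6},{"travel":[0,0,0],"yaw":0,"grip":0.6},{"travel":[0,0,0],"yaw":0,"grip":0.6}]'
python3 togo.py -80.5 42 59
python3 - <<'E'
from h import *
st=robot.state(); im=robot.capture("wrist"); t=robot.capture("top")[:,:,::-1]; im=im[:,:,::-1]
cv2.imwrite("pics/w2.png",np.hstack([cv2.resize(im,(400,300)),cv2.resize(t[150:350,180:447],(400,300))]))
for P in((-80.5,42,87),(-80.5,65,76),(-80.5,-65,76)): print((proj("wrist",press(np.array([548.,96.7]),-.39,*P),st)/1.6).round())
E
```

```text
clock: 7.25
tool_pos: [489.4, 165.2, 229.3]
eef_rot: [0.831, 0.557, 0.0, 0.0]
ft_force: [0.0, 0.4, 0.6]
finger_gap: 0.602
grip_force: 0.0
units [ 0.017 -0.007  3.406] yaw 0.0 clock 7.25 gap 0.602 F [0.  0.4 0.6] tilt [ 0.001  0.    -1.   ]
press pos -80.3 41.1 229.3
[195. 136.]
[195. 115.]
[195. 212.]
```

View pics/w2.png

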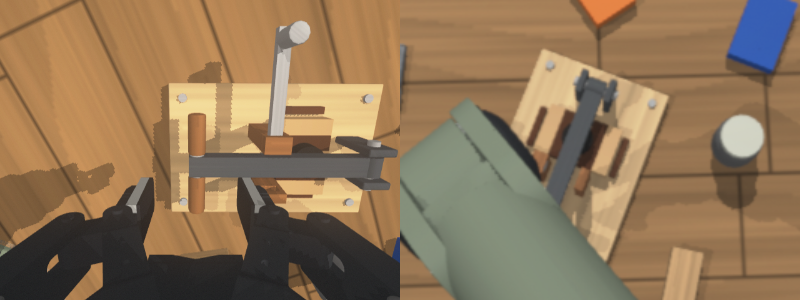

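The lock bar is fully off the arm: its inner end is at the outer post and the arm is uncovered. The handle is centred at x≈197 against a prediction of 195. Descending onto it.

```bash
python3 -m pendant '[{"travel":[0.01,0.02,0.7],"yaw":0,"grip":0.6},{"travel":[0,0,0.7],"yaw":0,"grip":0.6},{"travel":[0,0,0.7],"yaw":0,"grip":0.6},{"travel":[0,0,0.7],"yaw":0,"grip":0.6},{"travel":[0,0,0.4],"yaw":0,"grip":0.6},{"travel":[0,0,0.15],"yaw":0,"grip":0.6},{"travel":[0,0,0],"yaw":0,"grip":0.15},{"travel":[0,0,0],"yaw":0,"grip":0.15}]'
python3 -m pendant '[{"travel":[0,0,0],"yaw":0,"grip":0.1},{"travel":[0,0,0],"yaw":0,"grip":0.1},{"travel":[0,0,0],"yaw":0,"grip":0.1}]'
python3 togo.py -80 42 60
python3 -c "
import numpy as np
t=np.linspace(0,1.34,31);x=-220*np.cos(t);z=220*np.sin(t)
print(np.c_[np.diff(x),-np.diff(z)].round(1)/50)"
```

```text
clock: 8.15
tool_pos: [491.0, 165.7, 62.0]
eef_rot: [0.831, 0.557, 0.0, 0.0]
ft_force: [0.5, 0.4, 0.5]
finger_gap: 0.271
grip_force: 0.0
clock: 8.45
tool_pos: [491.4, 165.5, 62.2]
eef_rot: [0.831, 0.557, 0.001, 0.0]
ft_force: [4.0, 1.2, 4.9]
finger_gap: 0.235
grip_force: 59.3
units [-0.003 -0.03   0.044] yaw -0.0 clock 8.45 gap 0.235 F [4.  1.2 4.9] tilt [ 0.002  0.001 -1.   ]
press pos -78.5 42.2 62.2
[[ 0.004 -0.196]
 [ 0.014 -0.196]
 [ 0.022 -0.196]
 [ 0.03  -0.194]
 [ 0.04  -0.192]
 [ 0.048 -0.19 ]
 [ 0.056 -0.188]
 [ 0.064 -0.186]
 [ 0.072 -0.182]
 [ 0.08  -0.18 ]
 [ 0.088 -0.176]
 [ 0.096 -0.172]
 [ 0.104 -0.166]
 [ 0.112 -0.162]
 [ 0.118 -0.156]
 [ 0.126 -0.152]
 [ 0.132 -0.146]
 [ 0.138 -0.14 ]
 [ 0.144 -0.134]
 [ 0.15  -0.126]
 [ 0.156 -0.12 ]
 [ 0.162 -0.112]
 [ 0.166 -0.106]
 [ 0.17  -0.098]
 [ 0.174 -0.09 ]
 [ 0.178 -0.082]
 [ 0.182 -0.074]
 [ 0.186 -0.066]
 [ 0.188 -0.058]
 [ 0.19  -0.05 ]]
```

Gripped (gap 0.235, about 20 mm). Starting up the arc, with tool +y along press +x.

```bash
python3 -m pendant '[{"travel":[0,0.004,-0.196],"yaw":0,"grip":0.1},{"travel":[0,0.014,-0.196],"yaw":0,"grip":0.1},{"travel":[0,0.022,-0.196],"yaw":0,"grip":0.1},{"travel":[0,0.03,-0.194],"yaw":0,"grip":0.1},{"travel":[0,0.04,-0.192],"yaw":0,"grip":0.1},{"travel":[0,0.048,-0.19],"yaw":0,"grip":0.1},{"travel":[0,0.056,-0.188],"yaw":0,"grip":0.1},{"travel":[0,0,0],"yaw":0,"grip":0.1}]'
python3 togo.py -80 42 60
```

```text
clock: 9.25
tool_pos: [501.2, 161.4, 130.1]
eef_rot: [0.831, 0.556, 0.001, 0.0]
ft_force: [4.4, 3.3, -0.2]
finger_gap: 0.235
grip_force: 60.0
units [-0.003 -0.245  1.401] yaw -0.0 clock 9.25 gap 0.235 F [ 4.4  3.3 -0.2] tilt [ 0.002  0.001 -1.   ]
press pos -67.8 42.0 130.1
```

```bash
python3 -m pendant '[{"travel":[0,0.064,-0.186],"yaw":0,"grip":0.1},{"travel":[0,0.072,-0.182],"yaw":0,"grip":0.1},{"travel":[0,0.08,-0.18],"yaw":0,"grip":0.1},{"travel":[0,0.088,-0.176],"yaw":0,"grip":0.1},{"travel":[0,0.096,-0.172],"yaw":0,"grip":0.1},{"travel":[0,0.104,-0.166],"yaw":0,"grip":0.1},{"travel":[0,0.112,-0.162],"yaw":0,"grip":0.1},{"travel":[0,0.118,-0.156],"yaw":0,"grip":0.1}]'
python3 -m pendant '[{"travel":[0,0.126,-0.152],"yaw":0,"grip":0.1},{"travel":[0,0.132,-0.146],"yaw":0,"grip":0.1},{"travel":[0,0.138,-0.14],"yaw":0,"grip":0.1},{"travel":[0,0.144,-0.134],"yaw":0,"grip":0.1},{"travel":[0,0.15,-0.126],"yaw":0,"grip":0.1},{"travel":[0,0.156,-0.12],"yaw":0,"grip":0.1},{"travel":[0,0,0],"yaw":0,"grip":0.1}]'
python3 togo.py 81 42 271
```

```text
clock: 10.05
tool_pos: [534.1, 147.6, 197.7]
eef_rot: [0.831, 0.557, -0.0, -0.0]
ft_force: [4.6, 5.2, -9.8]
finger_gap: 0.233
grip_force: 59.2
clock: 10.75
tool_pos: [573.7, 131.3, 239.0]
eef_rot: [0.831, 0.557, 0.0, -0.0]
ft_force: [0.4, 2.3, 4.7]
finger_gap: 0.233
grip_force: 60.6
units [ 0.006  1.408 -0.639] yaw -0.0 clock 10.75 gap 0.233 F [0.4 2.3 4.7] tilt [ 0.     0.001 -1.   ]
press pos 10.6 41.8 239.0
```

```bash
python3 -m pendant '[{"travel":[0,0.162,-0.112],"yaw":0,"grip":0.1},{"travel":[0,0.166,-0.106],"yaw":0,"grip":0.1},{"travel":[0,0.17,-0.098],"yaw":0,"grip":0.1},{"travel":[0,0.174,-0.09],"yaw":0,"grip":0.1},{"travel":[0,0.178,-0.082],"yaw":0,"grip":0.1},{"travel":[0,0.182,-0.074],"yaw":0,"grip":0.1},{"travel":[0,0.186,-0.066],"yaw":0,"grip":0.1},{"travel":[0,0,0],"yaw":0,"grip":0.1}]'
python3 togo.py 81 42 271
python3 -m pendant '[{"travel":[0,0.188,-0.058],"yaw":0,"grip":0.1},{"travel":[0,0.1,-0.027],"yaw":0,"grip":0.1},{"travel":[0,0,0],"yaw":0,"grip":0.1}]'
python3 togo.py 81 42 271
```

```text
clock: 11.55
tool_pos: [630.0, 108.0, 270.7]
eef_rot: [0.831, 0.557, 0.0, 0.0]
ft_force: [-1.4, -0.5, 11.2]
finger_gap: 0.237
grip_force: 61.4
units [ 0.008  0.188 -0.005] yaw -0.0 clock 11.55 gap 0.237 F [-1.4 -0.5 11.2] tilt [ 0.  0. -1.]
press pos 71.6 41.6 270.7
clock: 11.85
tool_pos: [640.8, 103.6, 274.2]
eef_rot: [0.83, 0.557, -0.002, -0.002]
ft_force: [-17.6, 3.5, 11.5]
finger_gap: 0.232
grip_force: 61.8
units [ 0.007 -0.043  0.064] yaw 0.001 clock 11.85 gap 0.232 F [-17.6   3.5  11.5] tilt [-0.005  0.    -1.   ]
press pos 83.2 41.6 274.2
```

The handle is at its stop: x and z match 1.3 rad and the force is rising. One small nudge more, then ease off, release and lift away.

```bash
python3 -m pendant '[{"travel":[0,0.06,-0.01],"yaw":0,"grip":0.1},{"travel":[0,0,0],"yaw":0,"grip":0.1}]'
python3 -m pendant '[{"travel":[0,-0.06,0.01],"yaw":0,"grip":0.1},{"travel":[0,0,0],"yaw":0,"grip":0.6},{"travel":[0,0,0],"yaw":0,"grip":0.6},{"travel":[0,0,0],"yaw":0,"grip":0.6},{"travel":[0,0,-0.3],"yaw":0,"grip":0.6},{"travel":[0,0,-0.6],"yaw":0,"grip":0.6},{"travel":[0,0,-0.6],"yaw":0,"grip":0.6},{"travel":[0,0,0],"yaw":0,"grip":0.6}]'
python3 togo.py -50 -180 345
```

```text
clock: 12.05
tool_pos: [641.3, 103.4, 274.2]
eef_rot: [0.83, 0.558, -0.004, -0.003]
ft_force: [-32.9, 7.1, 13.4]
finger_gap: 0.233
grip_force: 62.6
clock: 12.85
tool_pos: [644.3, 103.0, 354.6]
eef_rot: [0.831, 0.557, 0.003, 0.001]
ft_force: [0.7, 0.7, 0.3]
finger_gap: 0.599
grip_force: 0.0
units [-4.449 -2.733  0.161] yaw -0.0 clock 12.85 gap 0.599 F [0.7 0.7 0.3] tilt [ 0.006  0.001 -1.   ]
press pos 86.7 42.4 354.6
```

Now clear of everything. Moving back and to the side, then a last look.

```bash
python3 -m pendant '[{"travel":[-0.6,-0.3,0],"yaw":0,"grip":0.6},{"travel":[-0.6,-0.3,0],"yaw":0,"grip":0.6},{"travel":[-0.6,-0.3,0],"yaw":0,"grip":0.6},{"travel":[-0.6,-0.3,0],"yaw":0,"grip":0.6},{"travel":[-0.6,-0.3,0],"yaw":0,"grip":0.6},{"travel":[-0.6,-0.3,0],"yaw":0,"grip":0.6},{"travel":[-0.6,-0.3,0],"yaw":0,"grip":0.6},{"travel":[0,0,0],"yaw":0,"grip":0.6}]'
python3 - <<'E'
from h import *
t=robot.capture("top")[:,:,::-1]; s=robot.capture("side")[:,:,::-1]
cv2.imwrite("pics/e.png",np.hstack([cv2.resize(t[120:370,130:463],(400,300)),cv2.resize(s[150:400,150:483],(400,300))]))
o=np.array([548.,96.7])
for y in(65,-65):
  P=press(o,-.39,140-220*np.cos(1.3),y,288); print((proj("top",P)-[130,120])*1.2,(proj("side",P)-[150,150])*1.2)
P=press(o,-.39,10,94.4-4.6+55.4,136); print((proj("top",P)-[130,120])*1.2,(proj("side",P)-[150,150])*1.2)
E
```

```text
clock: 13.65
tool_pos: [463.9, -54.7, 350.3]
eef_rot: [0.832, 0.555, -0.0, 0.001]
ft_force: [1.1, 0.7, 0.6]
finger_gap: 0.601
grip_force: 0.0
[161.40905958  96.18796046] [154.42080713  51.5645939 ]
[244.9202272  127.46357183] [221.99003795  35.16194676]
[107.09232678 139.69910209] [129.50736703 153.60439362]
```

View pics/e.png

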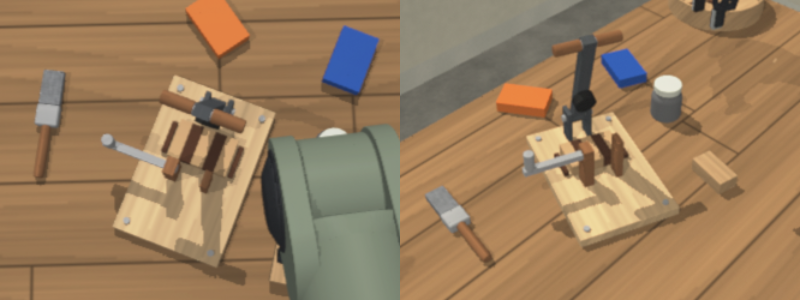

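The arm stands fully open: its handle ends at (161,96) and (244,127) in the top view match the 1.3 rad prediction. The knob is out at (107,140), the panel is in place, and the jar, offcut and brush are undisturbed.

```bash
python3 -c "
from station import robot
print(robot.finish_job())"
```

```text
the job is handed in; nothing more can be done
None
```

The job is handed in: the lock bar is pulled out to its stop, the press arm is left standing fully open, and the final camera view shows the panel, jar, offcut and brush where they were.

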